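Transfer a row of specimen pots to the bench rack in accession order

ROBOT

A 6-joint arm with a two-finger parallel gripper is mounted at the origin on a cart in front of the work surface, level with it; the furniture and walls round the work are solid. World frame = base frame: x ahead of the robot, y to its left, z up, the work surface at z = 0. Lengths are in mm, angles in degrees, forces in N, time in s.
With the tool pointing down it reaches from about 275 to 725 mm from the base axis. Payload 15.9 kg.
Tool frame: the origin (TCP) lies at the very end of the fingers, on their centre line; the grasp point (between the pads) lies 19 mm behind it; z points along the fingers, y is the direction in which the jaws open and shut (so a half turn about z gives the same grasp; the last joint's range is limited). The gripper opens to 85 mm and grips with 20 to 120 N. Pads are 22 mm wide; open, the fingers measure 114 mm over their backs; the gripper's body (76 mm by 85 mm) begins 54 mm behind the grasp point. The pads swing forward as they close: fully open they stand 13 mm farther back than shut.
Start: joints at [63.083, 12.198, -1.971, 75.831, 0, 90], TCP at [226.346, 445.817, 231.306] pointing down, gripper open.
Joint ranges: [-170.91, 170.91], [-42.67, 98.43], [-65.05, 77.54], [-120.47, 116.71], [-90, 82.35], [-180, 180]. Speed limits (degrees/s): [108.29, 108.29, 136.94, 147.25, 180, 180].

INTERFACE

Orientations are given as [roll, pitch, yaw] about the fixed x, y, z axes, in that order (R = Rz(yaw) Ry(pitch) Rx(roll)).
In Python, from station import manip, solver, camera, calibration, telemetry gives the robot as it stands. Calls block until the motion is done:
- manip.move_to(position, orientation): joint-space move of the TCP to a pose.
- manip.servo_line(position, max_speed=150, frame=None, f_stop=None): straight line of the TCP; frame=None keeps the orientation; max_speed is the mean speed in mm/s. With f_stop (N) it stops when the force on the tool has changed by that much, and returns True; else False.
- manip.move_joints(angles): joint-space move.
- manip.ungrasp() and manip.grasp(force=None): open the fingers fully, or close them until they stop; force is the grip in N (None keeps the last).
- manip.pause(seconds).
- solver.inverse_kinematics(position, orientation): joint angles nearest the present ones, or None.
- camera(name): name is "side" or "top" or "wrist"; returns the picture (400x640x3 uint8, red, green, blue); there is no depth.
- calibration(name): a dict with "fx", "fy", "cx", "cy" (pixels), "extrinsics" (4x4, takes a point from camera to world coordinates). Camera axes: x right, y down, z forward; pixel columns grow to the right and rows downward; lengths in mm; the calibration is good to about 2 mm. The wrist camera is an equidistant fisheye: a pixel r from the principal point sees the ray r / f radians off the axis. A picture is of the moment at which its call begins: read the wrist's pose just before it. calibration takes no time and is no camera call; for the wrist camera it gives the pose at the moment of the call.
A pose or a line that the arm cannot do raises manip.MotionError and nothing moves.
- manip.close_job(): hands the job in, once; it reports no verdict.
Readings, each from a call of its own:
- telemetry.get_time_s(): time.
- telemetry.get_q(): joint angles.
- telemetry.get_qvel(): joint speeds.
- telemetry.get_tau(): joint torques, N m.
- telemetry.get_tcp_pos(): TCP position.
- telemetry.get_tool_rot(): TCP orientation.
- telemetry.get_force(): force on the tool from outside, world axes, zero at the start.
- telemetry.get_moment(): the same for the moment, N m.
- telemetry.get_width(): finger opening in mm.
Only numpy, scipy, OpenCV 4.12 (cv2) and the standard library are available. Lean on these libraries where they do the work, as an engineer would, in place of code of your own. Each camera call takes 0.05 s, during which the arm holds its last target.

TASK

The four specimen pots have come in the green carrier, standing in the order in which they will be worked up. Move them all to the steel bench rack so that they stand there in the same left-to-right order, one upright in each well; keep them upright and set them down rather than dropping them. Leave the timer, the blue marker and the forceps where they lie.

Things in the scene. Friction and masses are not known exactly. Their poses are not given: they have to be found in the camera images.
- pot_red_center (a point): Specimen pot, red screw lid: round, 80 mm tall, loose, about 90 g; white body 39 mm across at the foot, 43 mm at the top; lid 44 mm across, topmost 18 mm. This point: on its axis, half-way up, 40 mm above its foot; z is up its axis. In a row, neighbours are 60 mm apart (16 mm between lids): fingers fit only before and behind the row (along the rack's x), on its upper half.
- pot_yellow_center (a point): Specimen pot, yellow screw lid: round, 80 mm tall, loose, about 90 g; white body 39 mm across at the foot, 43 mm at the top; lid 44 mm across, topmost 18 mm. This point: on its axis, half-way up, 40 mm above its foot; z is up its axis. In a row, neighbours are 60 mm apart (16 mm between lids): fingers fit only before and behind the row (along the rack's x), on its upper half.
- pot_blue_center (a point): Specimen pot, blue screw lid: round, 80 mm tall, loose, about 90 g; white body 39 mm across at the foot, 43 mm at the top; lid 44 mm across, topmost 18 mm. This point: on its axis, half-way up, 40 mm above its foot; z is up its axis. In a row, neighbours are 60 mm apart (16 mm between lids): fingers fit only before and behind the row (along the rack's x), on its upper half.
- pot_white_center (a point): Specimen pot, white screw lid: round, 80 mm tall, loose, about 90 g; white body 39 mm across at the foot, 43 mm at the top; lid 44 mm across, topmost 18 mm. This point: on its axis, half-way up, 40 mm above its foot; z is up its axis. In a row, neighbours are 60 mm apart (16 mm between lids): fingers fit only before and behind the row (along the rack's x), on its upper half.
- carrier: Green plastic carrier, fixed, full at the start (order varies). Origin: middle of its underside, on the bench; y along the row, to the robot's left (turned by at most 8 degrees). 248 x 68 mm; four wells at x = 0, y = +90, +30, -30, -90 mm, first to fourth from the left. Rim 16 mm high; a pot in a well has its centre 44 mm above the bench. Grey bow grips at both ends, 44 mm high, y = +-126 mm.
- bench_rack: Steel-grey rack, no grips, fixed, empty at the start, left or right of the carrier. Origin, axes and wells as the carrier's: wells at x = 0, y = +90, +30, -30, -90 mm, first to fourth from the left. Well floor 4 mm above the bench, 50 mm square; sides slope out to 58 mm at the rim, 16 mm high: a pot lowered up to 8 mm off slides in. Seated pot: centre 44 mm above the bench.
- timer: Off-white digital timer, 60 x 66 x 18 mm, loose, behind the racks; bystander. Origin: centre of its underside.
- marker: Blue marker pen, 11 x 130 x 14 mm, lying loose in front of the racks; bystander. Origin: centre of its underside.
- forceps: Steel forceps, 12 x 126 x 8 mm, lying loose in front of the racks; bystander. Origin: centre of the underside.

How it is judged:
By the outcome, as a careful person would: the job done as asked, in the order asked, and still so for the second after the job is handed in, with the robot touching nothing.
It also fails if it takes over 104 s, if anything falls off the work surface, if the arm or the gripper's body presses on something with over 40 N, if the wrist force passes 120 N, or if a joint passes its speed limit or range.

## Working session

There is one attempt and no reset: what is moved stays moved. The work goes in short steps, each a Python script; the robot and the scene stay as the last script left them, time stands still between calls to the robot, and variables do not carry over. Pictures are saved under pics/ and viewed, and the job is handed in when it is done.

```bash
mkdir -p pics; ls; python3 - <<'E'
from station import manip, solver, camera, calibration, telemetry
import cv2,numpy as np
for n in ("top","side","wrist"):
    c=calibration(n); print(n,{k:c[k] for k in('fx','fy','cx','cy')}); print(np.round(c['extrinsics'],3).tolist())
    cv2.imwrite(f"pics/{n}0.png",cv2.cvtColor(camera(n),cv2.COLOR_RGB2BGR))
print(telemetry.get_time_s(),telemetry.get_tool_rot(),telemetry.get_width())
E
```

```text
pics
top {'fx': 400.2684721620553, 'fy': 400.2684721620553, 'cx': 317.0439058418846, 'cy': 195.40623018099575}
[[-0.012, -0.989, 0.147, 426.31], [-0.999, 0.017, 0.032, -22.952], [-0.034, -0.147, -0.989, 894.9], [0.0, 0.0, 0.0, 1.0]]
side {'fx': 432.5764677586557, 'fy': 432.5764677586557, 'cx': 316.7682373590857, 'cy': 202.5136466465974}
[[-0.993, -0.072, 0.099, 459.88], [-0.121, 0.469, -0.875, 846.821], [0.016, -0.88, -0.474, 520.155], [0.0, 0.0, 0.0, 1.0]]
wrist {'fx': 309.70691628693146, 'fy': 309.70691628693146, 'cx': 315.8750976260842, 'cy': 197.85566136212512}
[[0.452, 0.848, 0.276, 155.817], [0.892, -0.43, -0.141, 481.493], [-0.001, 0.31, -0.951, 373.686], [0.0, 0.0, 0.0, 1.0]]
0.15 [-1.79953567e+02 -1.74207044e-04  1.53081906e+02] 85.42141297069271
```

View pics/top0.png

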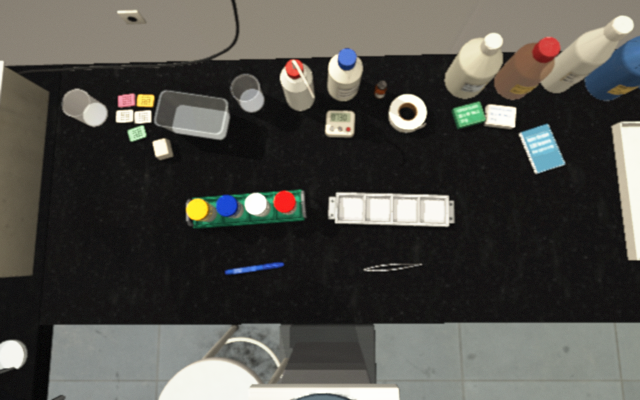

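View pics/side0.png

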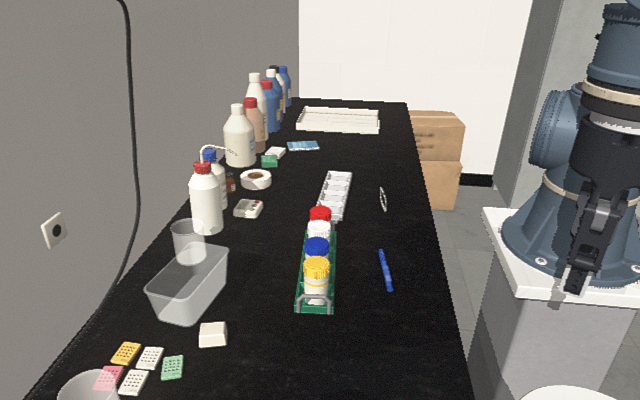

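View pics/wrist0.png

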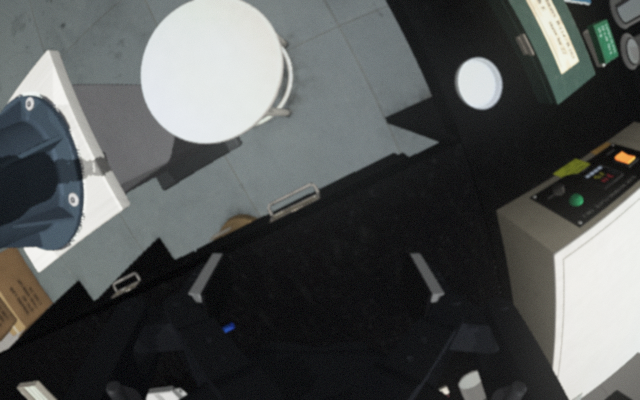

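The top view shows the green carrier on the left, about (187–305, 190–228), with yellow, blue, white and red from the left. The empty grey rack is at (330–453, 193–228), with the marker and forceps in front and the timer behind. The arm doesn't appear in the top view where I'd expect it, so I'll check the projections and zoom in.

```bash
cat > h.py <<'E'
from station import manip, solver, camera, calibration, telemetry
import cv2,numpy as np
def proj(c,P):
    E=np.array(c['extrinsics']);p=E[:3,:3].T@(np.array(P,float)-E[:3,3])
    return np.array([c['cx']+c['fx']*p[0]/p[2],c['cy']+c['fy']*p[1]/p[2]])
def ray(c,u,v):
    E=np.array(c['extrinsics']);d=E[:3,:3]@np.array([(u-c['cx'])/c['fx'],(v-c['cy'])/c['fy'],1]);return E[:3,3],d/np.linalg.norm(d)
def plane(c,u,v,z):
    o,d=ray(c,u,v);return o+d*(z-o[2])/d[2]
def tri(c1,p1,c2,p2):
    o1,d1=ray(c1,*p1);o2,d2=ray(c2,*p2)
    s=np.linalg.lstsq(np.c_[d1,-d2],o2-o1,rcond=None)[0]
    a=o1+s[0]*d1;b=o2+s[1]*d2;return (a+b)/2,np.linalg.norm(a-b)
def blobs(hsv,lo,hi,box,amin=60):
    m=cv2.inRange(hsv,np.array(lo),np.array(hi));k=np.zeros_like(m);x0,y0,x1,y1=box;k[y0:y1,x0:x1]=m[y0:y1,x0:x1]
    n,_,st,ce=cv2.connectedComponentsWithStats(k);return [(ce[i].round(1).tolist(),st[i].tolist()) for i in range(1,n) if st[i,4]>=amin]
E
python3 - <<'E'
from h import *
T=calibration("top");S=calibration("side")
print("tcp",proj(T,[226,446,231]),proj(S,[226,446,231]),"edge x at v322",plane(T,320,322,0),"base",proj(T,[0,0,0]))
a=cv2.imread("pics/top0.png")
cv2.imwrite("pics/z1.png",cv2.resize(a[175:285,175:465],None,fx=2.7,fy=2.7,interpolation=cv2.INTER_CUBIC))
b=cv2.imread("pics/side0.png")
cv2.imwrite("pics/z2.png",cv2.resize(b[160:320,280:410],None,fx=3.6,fy=3.6,interpolation=cv2.INTER_CUBIC))
for n,im,bx in(("top",a,(180,185,310,235)),("side",b,(290,195,350,310))):
    h=cv2.cvtColor(im,cv2.COLOR_BGR2HSV);print(n)
    for k,lo,hi in(("yel",(20,120,120),(32,255,255)),("blue",(105,120,60),(125,255,255)),("red",(0,150,100),(8,255,255)),("red2",(172,150,80),(180,255,255)),("white",(0,0,190),(180,60,255)),("green",(65,90,20),(95,255,255))):
        print(k,blobs(h,lo,hi,bx,25))
E
```

```text
tcp [ 40.60584702 384.46851789] [573.54612604 279.93862399] edge x at v322 [283.03243643   3.21164152   0.        ] base [323.31212142 464.59488789]
top
yel [([197.5, 209.2], [186, 198, 24, 23, 421])]
blue [([226.6, 205.3], [216, 194, 22, 23, 388])]
red [([284.2, 201.4], [274, 190, 22, 23, 387])]
red2 []
white [([255.2, 203.4], [244, 193, 23, 22, 388])]
green [([255.2, 213.7], [192, 189, 113, 40, 1444]), ([211.0, 199.0], [199, 195, 23, 13, 121])]
side
yel [([316.1, 266.9], [303, 256, 27, 23, 520]), ([315.8, 284.1], [304, 281, 24, 6, 47])]
blue [([316.2, 246.2], [304, 237, 25, 19, 401])]
red [([319.8, 212.8], [309, 206, 22, 15, 269])]
red2 []
white [([333.8, 204.5], [317, 195, 29, 26, 395]), ([318.3, 228.4], [307, 220, 24, 18, 351]), ([313.7, 280.5], [304, 276, 21, 9, 101]), ([312.7, 289.4], [304, 282, 20, 12, 147]), ([315.1, 301.5], [308, 299, 15, 6, 69])]
green [([305.2, 235.6], [304, 230, 3, 13, 25]), ([332.1, 266.7], [328, 231, 9, 79, 426]), ([299.6, 280.2], [293, 244, 12, 66, 242]), ([312.0, 306.1], [301, 299, 26, 11, 157])]
```

```bash
ls pics
```

```text
side0.png
top0.png
wrist0.png
z1.png
z2.png
```

View pics/z1.png

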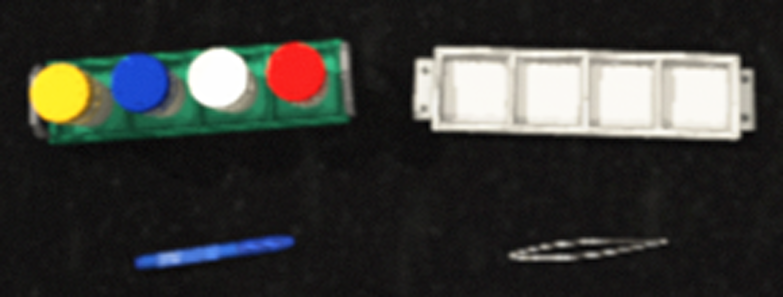

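View pics/z2.png

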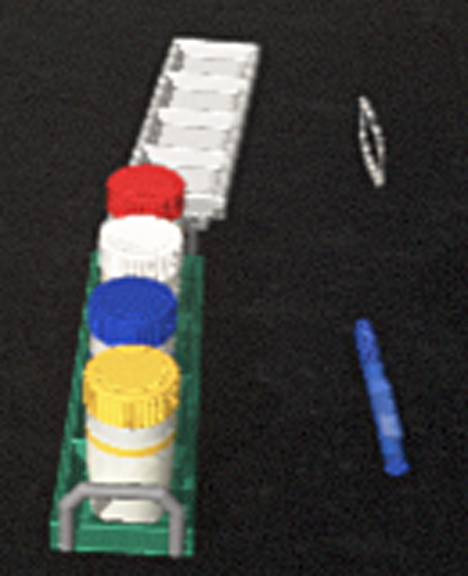

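```bash
python3 - <<'E'
from h import *
T=calibration("top");S=calibration("side")
# lid top: top view centroid
L=dict(y=(197.5,209.2),b=(226.6,205.3),w=(255.2,203.4),r=(284.2,201.4))
P=np.array([plane(T,*L[k],82)[:2] for k in 'ybwr']);print(P.round(1).tolist(),np.linalg.norm(np.diff(P,axis=0),axis=1).round(1))
d=P[3]-P[0];print("carrier yaw",np.degrees(np.arctan2(d[0],-d[1])),"mean",P.mean(0))
# side: lid top ellipse centre approx: bbox centre (lid incl side) -> lid centre z=75
for k,p in dict(y=(316.3,267),b=(316.3,246.2),r=(319.8,213.2)).items():
    X,e=tri(T,L[k],S,p);print(k,X.round(1),round(e,1))
im=cv2.imread("pics/top0.png")
# carrier by green mask edges
h=cv2.cvtColor(im,cv2.COLOR_BGR2HSV)
m=np.zeros(h.shape[:2],np.uint8);m[185:235,318:465]=(im[185:235,318:465].min(2)>70)*255
c=max(cv2.findContours(m,0,2)[0],key=cv2.contourArea)
# erode the tabs: open
mo=cv2.morphologyEx(cv2.morphologyEx(m,cv2.MORPH_CLOSE,np.ones((15,15))),cv2.MORPH_OPEN,np.ones((26,26)))
c=max(cv2.findContours(mo,0,2)[0],key=cv2.contourArea)
r=cv2.minAreaRect(c);bx=cv2.boxPoints(r)
Q=np.array([plane(T,*p,16)[:2] for p in bx]);print(r,"\n",Q.round(1).tolist(),np.linalg.norm(Q-np.roll(Q,1,0),axis=1).round(1),Q.mean(0))
# well floors: bright blobs
mm=np.zeros_like(m);mm[185:235,318:465]=(im[185:235,318:465].min(2)>225)*255
n,_,st,ce=cv2.connectedComponentsWithStats(mm)
for i in range(1,n):
    if st[i,4]>100: print(ce[i].round(1),st[i].tolist(),plane(T,*ce[i],4)[:2].round(1))
E
```

```text
[[522.6, 251.0], [529.8, 190.6], [532.8, 131.3], [536.0, 71.4]] [60.9 59.4 60. ]
carrier yaw 4.245779617130244 mean [530.30932102 161.08737991]
y [524.6 253.9  73.8] 1.9
b [531.9 192.6  74.5] 2.3
r [538.7  72.2  75.2] 3.7
((392.546142578125, 209.81634521484375), (115.75108337402344, 32.11124038696289), 1.569354772567749) 
 [[492.4, -31.2], [563.7, -34.4], [552.3, -288.0], [482.0, -281.9]] [251.   71.3 253.9  70.6] [ 522.61916365 -158.88277899]
[352.6 208.4] [343, 198, 20, 22, 390] [528.3 -72.9]
[379.2 209.1] [370, 199, 20, 21, 397] [ 525.8 -132. ]
[406.1 210. ] [397, 200, 19, 21, 389] [ 522.7 -191.4]
[433.8 210.9] [424, 201, 20, 21, 401] [ 519.8 -252.2]
```

The lids come out 59–61 mm apart in a line, with the carrier yaw about +4.3°. The rack wells are also 59–61 mm apart, with the rack yaw about −2.7°. The two views agree within 2–4 mm. I'll hover between the two rows and refine with the wrist camera.

```bash
cat >> h.py <<'E'
def wray(c,u,v):
    E=np.array(c['extrinsics']);x=(u-c['cx'])/c['fx'];y=(v-c['cy'])/c['fy'];t=np.hypot(x,y)
    k=np.sin(t)/t if t>1e-9 else 1
    d=E[:3,:3]@np.array([x*k,y*k,np.cos(t)]);return E[:3,3],d
def wplane(c,u,v,z):
    o,d=wray(c,u,v);return o+d*(z-o[2])/d[2]
E
python3 - <<'E'
from h import *
import pickle
for y in (94.3,-85.7):
    print(y,solver.inverse_kinematics([530,100,220],[180,0,y]))
q=solver.inverse_kinematics([530,100,220],[180,0,94.3])
y=94.3 
try: manip.move_to([500,20,220],[180,0,94.3])
except manip.MotionError as e: print(e); manip.move_to([500,20,220],[180,0,-85.7])
c=calibration("wrist");im=camera("wrist")
pickle.dump(c,open("w1.pkl","wb"))
cv2.imwrite("pics/w1.png",cv2.cvtColor(im,cv2.COLOR_RGB2BGR));print(telemetry.get_time_s(),telemetry.get_q(),telemetry.get_tcp_pos(),telemetry.get_force())
E
```

```text
94.3 [10.6849124  17.00554758  2.68789464 75.68234706  0.         96.3849124 ]
-85.7 [ 10.6849124   17.00554758   2.68789464  75.68234706   0.
 -83.6150876 ]
2.0417 [ 2.38081128e+00  1.23725645e+01 -3.38430481e+00  7.42448258e+01
  7.03502414e-03  8.79912722e+01] [499.95047773  20.82518926 219.99606974] [ 0.50989197 -0.74202289  0.12263404]
```

View pics/w1.png

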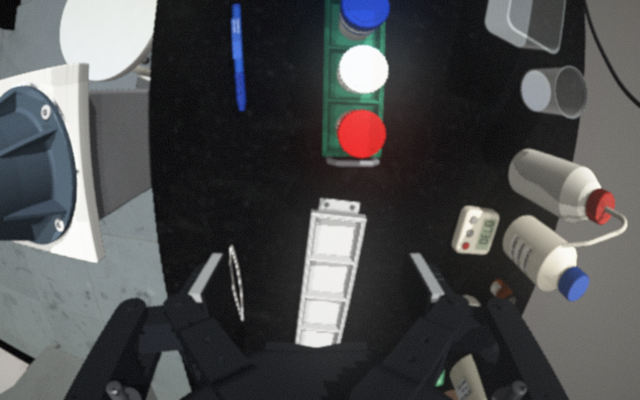

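The wrist view shows the red lid at about (361,134) and white at (362,69), with rack wells 1–3 at about (333,238), (328,279) and (322,313). I'll cast these onto their planes.

```bash
python3 - <<'E'
from h import *
import pickle
c=pickle.load(open("w1.pkl","rb"));im=cv2.imread("pics/w1.png");h=cv2.cvtColor(im,cv2.COLOR_BGR2HSV)
for k,lo,hi,z in(("red",(0,150,100),(8,255,255),80),("white",(0,0,225),(180,40,255),80)):
    for ce,st in blobs(h,lo,hi,(330,40,395,165),200): print(k,ce,st,wplane(c,*ce,z).round(1), wplane(c,*ce,84).round(1))
for ce,st in blobs(h,(0,0,215),(180,40,255),(295,205,370,350),100): print("well",ce,st,wplane(c,*ce,4).round(1))
g=im.min(2)
# rim corners at z16: rack outline
m=np.zeros(g.shape,np.uint8);m[205:345,290:372]=(g[205:345,290:372]>90)*255
k=max(cv2.findContours(m,0,2)[0],key=cv2.contourArea).reshape(-1,2)
L=[];R=[]
for v in range(225,335,15):
    u=k[k[:,1]==v][:,0]
    a,b=wplane(c,u.min(),v,16),wplane(c,u.max(),v,16);L.append(a);R.append(b);print(v,a.round(1)[:2],b.round(1)[:2])
E
```

```text
red [361.4, 133.6] [337, 110, 50, 49, 1845] [538.3  73.   80. ] [537.6  73.3  84. ]
white [363.3, 68.6] [340, 45, 48, 48, 1785] [534.4 132.9  80. ] [533.9 132.4  84. ]
well [338.1, 217.2] [313, 213, 52, 9, 155] [532.8 -40.    4. ]
well [332.7, 244.1] [307, 225, 48, 42, 1374] [529.7 -77.8   4. ]
well [326.4, 282.7] [303, 266, 45, 37, 1148] [ 527.1 -138.2    4. ]
well [319.4, 322.5] [298, 301, 41, 46, 1298] [ 523.5 -212.     4. ]Traceback (most recent call last):
  File "<stdin>", line 14, in <module>
    return umr_minimum(a, axis, None, out, keepdims, initial, where)
ValueError: zero-size array to reduction operation minimum which has no identity
```

```bash
python3 - <<'E'
from h import *
import pickle
manip.move_to([523,-240,220],[180,0,87.3])
manip.pause(0.2)
c=calibration("wrist");im=camera("wrist")
pickle.dump(c,open("w2.pkl","wb"))
cv2.imwrite("pics/w2.png",cv2.cvtColor(im,cv2.COLOR_RGB2BGR));print(telemetry.get_time_s(),np.array(c['extrinsics'])[:3,3])
E
```

```text
3.3083 [ 527.18620838 -159.57775132  363.03883326]
```

View pics/w2.png

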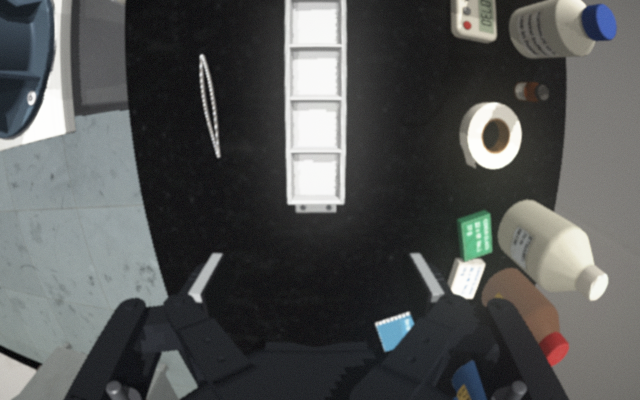

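The rack's divider tops appear at rows of about 45, 99 and 152, with the right end at row 205 and the long sides at columns 285–347. These are rim features at z = 16, so I'll use them to locate the rack.

```bash
python3 - <<'E'
from h import *
import pickle
c=pickle.load(open("w2.pkl","rb"));im=cv2.imread("pics/w2.png");g=im.min(2).astype(float)
for v in (20,73,125,175):
    r=g[v-4:v+5,270:365].mean(0); i=np.where(r>100)[0]; a,b=i[0]+270,i[-1]+270
    # subpixel outer edges
    A=a-1+(100-g[v-4:v+5,a-1].mean())/(g[v-4:v+5,a].mean()-g[v-4:v+5,a-1].mean()); B=b+(g[v-4:v+5,b].mean()-100)/(g[v-4:v+5,b].mean()-g[v-4:v+5,b+1].mean())
    pa,pb=wplane(c,A,v,16),wplane(c,B,v,16);print(v,A.round(1),B.round(1),pa[:2].round(1),pb[:2].round(1),((pa+pb)/2)[:2].round(1),(pb-pa)[0].round(1))
p=g[:,300:332].mean(1);print([int(x) for x in p[35:60]],'\n',[int(x) for x in p[88:112]],'\n',[int(x) for x in p[142:165]],'\n',[int(x) for x in p[195:215]])
for v in (45,46,98,99,151,152,204,205,206): print(v,wplane(c,316,v,16)[:2].round(1))
E
python3 -c "
import cv2;a=cv2.imread('pics/w2.png');cv2.imwrite('pics/w2z.png',cv2.resize(a[0:220,260:370],None,fx=2.7,fy=2.7,interpolation=2))"
```

```text
20 283.6 346.5 [496.1 -65.3] [565.3 -68.5] [530.7 -66.9] 69.2
73 283.7 347.1 [ 493.5 -126.9] [ 563. -130.] [ 528.2 -128.5] 69.6
125 284.2 346.6 [ 490.7 -185.4] [ 560.4 -188.6] [ 525.6 -187. ] 69.7
175 285.4 345.5 [ 488.3 -243.2] [ 557.8 -246.4] [ 523.  -244.8] 69.5
[247, 247, 247, 247, 247, 247, 247, 245, 239, 239, 239, 208, 149, 127, 128, 145, 178, 204, 211, 212, 212, 212, 216, 226, 239] 
 [248, 248, 248, 248, 248, 246, 241, 234, 234, 239, 239, 216, 161, 145, 173, 201, 212, 214, 213, 213, 216, 224, 235, 243] 
 [248, 248, 248, 247, 243, 237, 233, 234, 239, 236, 200, 170, 187, 207, 212, 212, 212, 215, 220, 228, 238, 246, 248] 
 [233, 229, 230, 230, 232, 239, 245, 243, 228, 194, 170, 158, 154, 157, 166, 171, 158, 117, 73, 51]
45 [530.3 -97. ]
46 [530.3 -98.2]
98 [ 527.6 -157. ]
99 [ 527.6 -158.2]
151 [ 524.9 -216.9]
152 [ 524.9 -218. ]
204 [ 522.1 -280.2]
205 [ 522.  -281.5]
206 [ 522.  -282.8]
```

View pics/w2z.png

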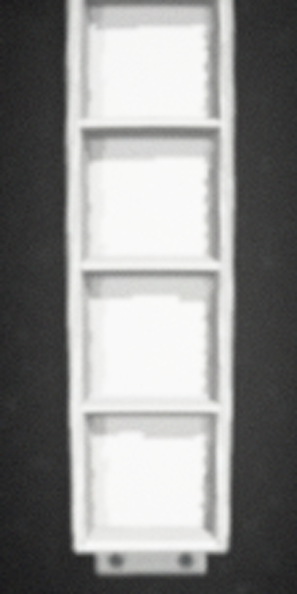

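The wrist view puts the rack centre near (527.5, −157) and the top view near (523.5, −160). I'll use (526, −157.5), since the wrist's y error cancels between pick and place. The pots go rightmost first, so no pot is ever carried over another.

```bash
cat >> h.py <<'E'
POT=dict(r=(537.5,73),w=(534,132.5),b=(531.3,192.3),y=(524.8,252))
RC=np.array([526,-157.5]);RY=-2.6
def well(i):
    a=np.radians(RY);y=[90,30,-30,-90][i];return RC+y*np.array([-np.sin(a),np.cos(a)])
CY=94.3;WY=90+RY
def pick(k,z=48):
    x,y=POT[k]
    manip.move_to([x,y,165],[180,0,CY])
    hit=manip.servo_line([x,y,z],max_speed=120,f_stop=12)
    print("pick",k,"hit",hit,telemetry.get_tcp_pos().round(1))
    if hit: raise SystemExit
    manip.grasp(30);print("width",telemetry.get_width())
    manip.servo_line([x,y,z+75],max_speed=120)
    manip.pause(.1);print("lifted w",telemetry.get_width(),"F",telemetry.get_force().round(1),"t",telemetry.get_time_s())
def place(i,z=48.5):
    x,y=well(i)
    manip.move_to([x,y,130],[180,0,WY])
    manip.servo_line([x,y,z+12],max_speed=120)
    hit=manip.servo_line([x,y,z],max_speed=30,f_stop=6)
    print("place",i,"hit",hit,telemetry.get_tcp_pos().round(1),"F",telemetry.get_force().round(1),"w",telemetry.get_width(),"t",telemetry.get_time_s())
def release(i):
    x,y=well(i);manip.ungrasp();manip.servo_line([x,y,165],max_speed=120)
def snap(n,f):
    im=camera(n);cv2.imwrite(f"pics/{f}.png",cv2.cvtColor(im,cv2.COLOR_RGB2BGR));return im
E
python3 - <<'E'
from h import *
pick('r')
snap("side","s1");snap("wrist","w3")
E
```

```text
pick r hit False [538.   73.   48.7]
width 43.008694345430804
lifted w 42.61086261688434 F [-0.4 -0.1  0.1] t 6.9833
```

View pics/s1.png

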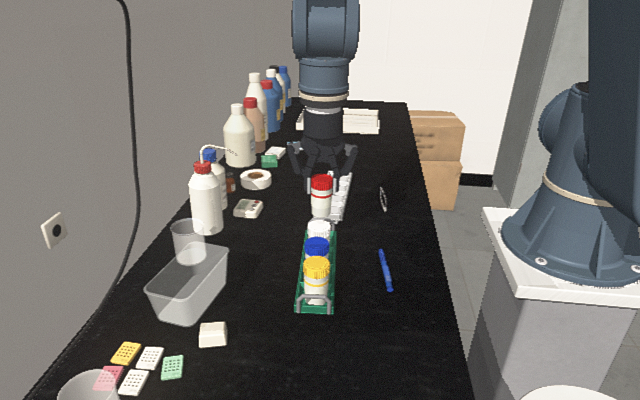

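View pics/w3.png

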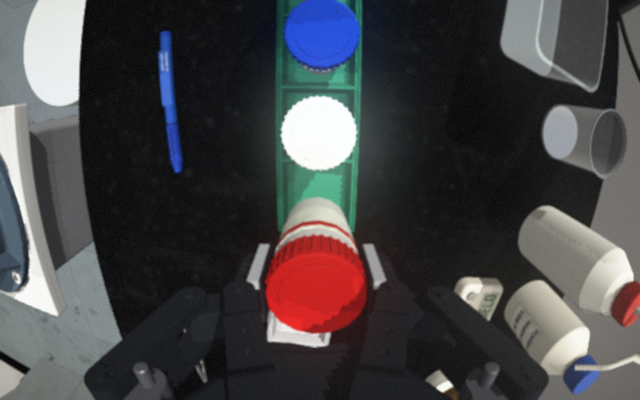

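The red pot is held upright, with its lid top at about (316,288) in the wrist view. The white lid is at (319,133) and the blue at (322,33).

```bash
python3 - <<'E'
from h import *
c=calibration("wrist");t=telemetry.get_tcp_pos();print(t.round(1),telemetry.get_tool_rot().round(2))
print("red",wplane(c,316,291,t[2]+35.5).round(1),"white",wplane(c,319,133,84).round(1),"blue",wplane(c,322,33,84).round(1))
place(3)
snap("side","s2");snap("wrist","w4")
E
```

```text
[537.   72.9 122.2] [-179.93    0.     94.3 ]
red [537.2  76.2 157.7] white [534.6 132.9  84. ] blue [531.9 192.1  84. ]
place 3 hit True [ 521.9 -247.4   48.5] F [ 0.  -0.   7.2] w 42.92888661757229 t 9.4667
```

View pics/w4.png

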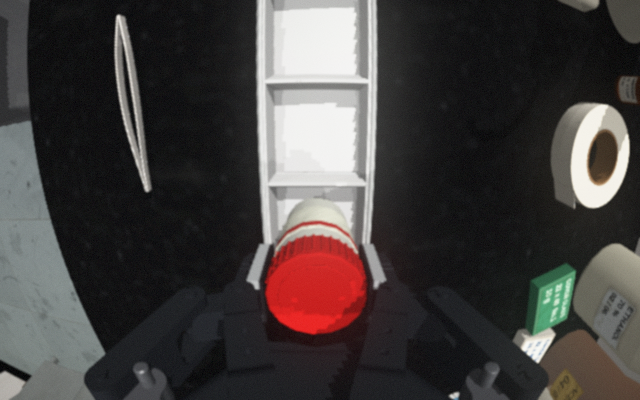

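View pics/s2.png

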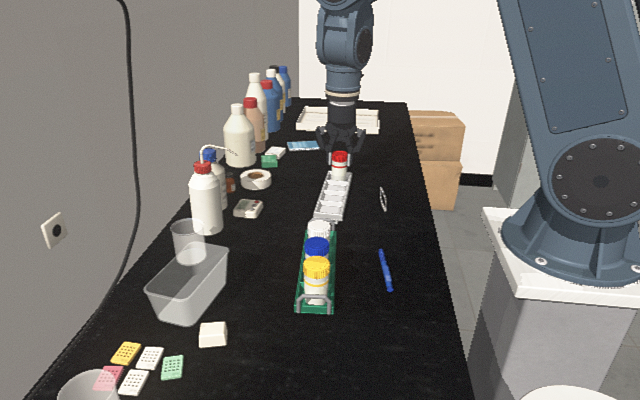

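The hit came exactly at the seated height (48.5 mm), and the pot stands centred in well 4. I'll release it and move white to well 3.

```bash
python3 - <<'E'
from h import *
release(3)
snap("wrist","w5")
pick('w')
place(2)
snap("wrist","w6")
E
python3 -c "
import cv2,numpy as np
cv2.imwrite('pics/c1.png',cv2.resize(np.hstack([cv2.imread('pics/w5.png'),cv2.imread('pics/w6.png')]),(800,250),interpolation=3))"
```

```text
pick w hit False [534.5 132.6  48.7]
width 42.83284702026667
lifted w 42.991656904622474 F [ 0.5 -1.1 -1.2] t 15.1083
place 2 hit True [ 524.6 -187.5   48.4] F [-0.7  0.3  8.5] w 43.23966030738469 t 17.5
```

View pics/c1.png

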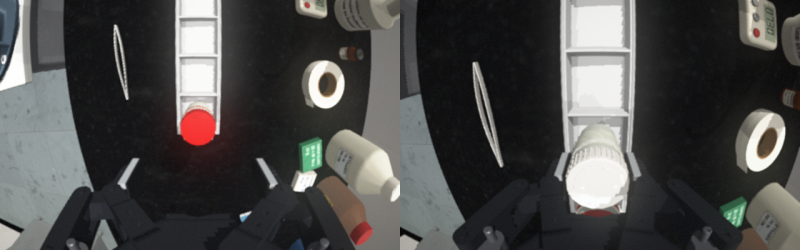

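Red stands upright in well 4 (left half, about (198,127)). White is at seated height in well 3, so blue is next, then yellow.

```bash
python3 - <<'E'
from h import *
release(2)
pick('b')
place(1)
snap("wrist","w7")
E
```

```text
pick b hit False [531.8 192.4  48.7]
width 43.091623375398015
lifted w 43.25358888557427 F [-0.8  0.2 -1.3] t 23.0583
place 1 hit True [ 527.4 -127.6   48.4] F [-1.4  0.   9.6] w 43.099766381985944 t 25.45
```

View pics/w7.png

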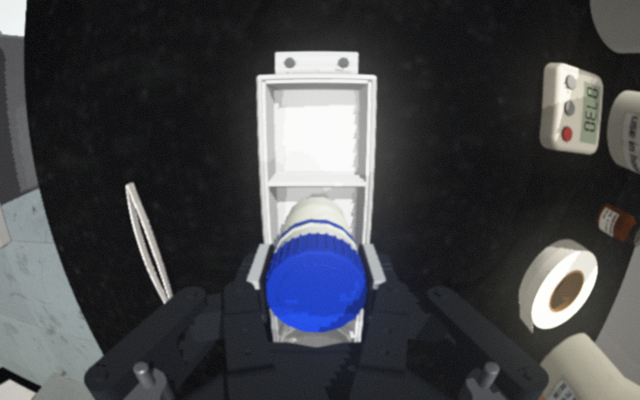

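Blue, at (316,285), is upright and seated in well 2. Well 1 is free at (318,125).

```bash
python3 - <<'E'
from h import *
release(1)
pick('y')
place(0)
release(0)
manip.move_to([420,150,260],[180,0,90])
snap("top","t9");snap("side","s9")
print(telemetry.get_time_s(),telemetry.get_force().round(1),telemetry.get_width())
E
```

```text
pick y hit False [525.3 252.2  48.7]
width 42.89839943359849
lifted w 42.96331791849083 F [ 0.1  0.  -0.6] t 31.0
place 0 hit True [530.  -67.6  48.4] F [-1.1  0.4  8.2] w 43.04469229440129 t 33.3917
36.1417 [-0.3  0.9 -0.3] 85.87723625465206
```

View pics/t9.png

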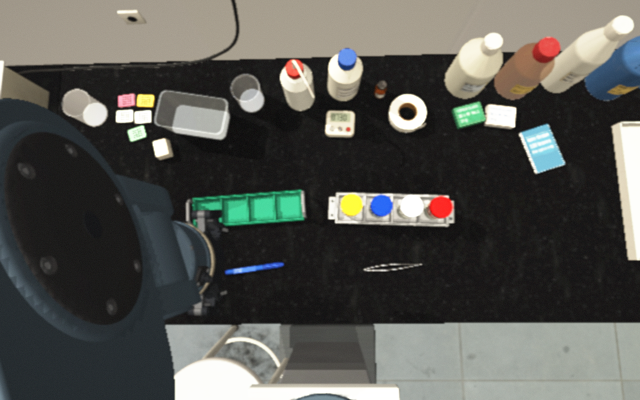

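View pics/s9.png

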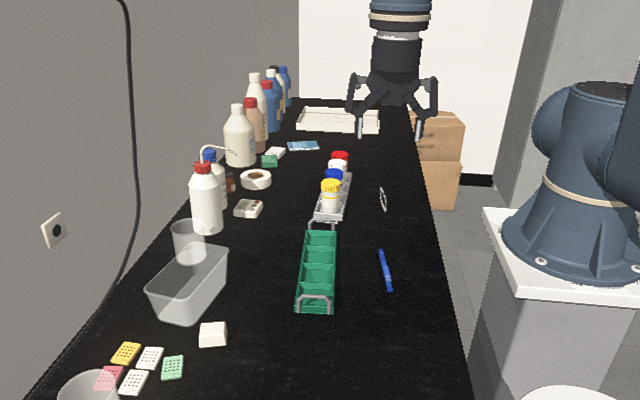

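The top view shows yellow, blue, white and red at (351,205), (381,206), (411,207) and (440,208), with the carrier empty. I'll check lid heights and that the bystanders haven't moved, then hand in.

```bash
python3 - <<'E'
from h import *
T=calibration("top");a=cv2.imread("pics/t9.png");a0=cv2.imread("pics/top0.png");h=cv2.cvtColor(a,cv2.COLOR_BGR2HSV)
b=cv2.cvtColor(cv2.imread("pics/s9.png"),cv2.COLOR_BGR2HSV);S=calibration("side")
for k,lo,hi in(("yel",(20,120,120),(32,255,255)),("blue",(105,120,60),(125,255,255)),("red",(0,150,100),(8,255,255))):
    t=max(blobs(h,lo,hi,(325,190,460,232),25),key=lambda r:r[1][4])[0];s=max(blobs(b,lo,hi,(315,145,360,200),15),key=lambda r:r[1][4])[0]
    X,e=tri(T,t,S,s);print(k,t,X.round(1),round(e,1))
for n,(x0,y0,x1,y1) in dict(timer=(320,105,360,140),marker=(230,258,290,278),forceps=(355,258,430,276)).items():
    print(n,np.abs(a[y0:y1,x0:x1].astype(int)-a0[y0:y1,x0:x1]).mean().round(2))
manip.close_job()
E
```

```text
yel [351.0, 204.6] [530.1 -65.8  74.2] 4.0
blue [381.0, 205.2] [ 527.7 -126.9   77.1] 4.2
red [440.5, 206.7] [ 522.1 -246.8   79.2] 3.4
timer 14.66
marker 9.57
forceps 7.88
the job is handed in; nothing more can be done
```

```bash
python3 - <<'E'
import cv2,numpy as np
a=cv2.imread("pics/t9.png",0);a0=cv2.imread("pics/top0.png",0)
for n,(x0,y0,x1,y1) in dict(timer=(320,105,360,140),marker=(230,258,290,278),forceps=(355,258,430,276),bottle=(325,45,365,102)).items():
    print(n,[ (cv2.phaseCorrelate(a0[y0:y1,x0:x1].astype(float),a[y0:y1,x0:x1].astype(float))[0]), abs(a[y0:y1,x0:x1].astype(int)-a0[y0:y1,x0:x1]).mean()])
E
```

```text
timer [(0.08511485988135092, -0.08066471602787573), np.float64(14.584285714285715)]
marker [(0.10378780637692842, 0.016435979942258427), np.float64(9.145833333333334)]
forceps [(0.5137717395367503, -0.0419154263060868), np.float64(7.9185185185185185)]
bottle [(-0.07584779817846865, 0.10474580477796636), np.float64(17.86842105263158)]
```

All four pots are now in the steel rack in the same order they came in: yellow, blue, white, red from left to right. The job is handed in; my last clock reading, just before handing in, was about 36 s of the 104 s allowed. I moved red first and yellow last, so no pot was carried over another, and lowered each one onto the well floor before letting go.

**Seating:** each pot touched down at TCP height 48.4–48.5 mm, matching the 48.7 mm at which it was gripped. The final top and side pictures show all four upright, one per well.

**Bystanders:** the timer and marker shifted about 0.1 pixel between the first and last top views, which is image noise. The forceps' thin outline gave about 0.5 pixel (roughly 1 mm). Nothing went near them, so I take that as noise too. Brightness in these patches changed a little, but it changed even more at an untouched bottle, so I put that down to lighting.

**Disagreements:**
- **Rack position:** the top and wrist cameras differed by about 4 mm in x and 3 mm in y. I used a value in between, well inside the 8 mm the wells forgive.
- **Lid heights:** the final two-camera check gave lid-centre heights of 74–79 mm for yellow, blue and red, against about 75 mm expected. The lines of sight missed each other by 3–4 mm.
- **White pot:** I didn't measure its lid height. It rests on the touchdown reading and the pictures.

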